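Unlock the filter box and present its filter plate

ROBOT

A 7-joint arm with a two-finger parallel gripper is mounted at the origin on a cart in front of the work surface, level with it; the furniture and walls round the work are solid. World frame = base frame: x ahead of the robot, y to its left, z up, the work surface at z = 0. Lengths are in m, angles in rad, forces in N, time in s.
With the tool pointing down it reaches from about 0.4 to 0.9 m from the base axis. Payload 5.6 kg.
Tool frame: the origin (TCP) lies midway between the tips of the shut fingers; the grasp point (between the pads) lies 19 mm behind it; z points along the fingers, y is the line along which they close (so a half turn about z gives the same grasp; the last joint's range is limited). The gripper opens to 92 mm and grips with 3 to 60 N. Pads are 20 mm wide; open, the fingers measure 128 mm over their backs; the gripper's body (75 mm by 189 mm) begins 69 mm behind the grasp point.
Start: joints at [-1.229, 0.468, -0.012, 1.603, 0.006, 1.071, -0.056], TCP at [0.244, 0.602, 0.215] pointing down, gripper open.
Joint ranges: [-2.53, 2.53], [-0.31, 2.02], [-1.57, 1.55], [0.28, 2.44], [-1.29, 4.43], [0.15, 1.84], [-2.92, 2.92]. Speed limits (rad/s): [2.57, 2.57, 3.14, 3.14, 3.14, 3.14, 3.14].

INTERFACE

Orientations are given as a 3x3 rotation matrix whose columns are the frame's x, y, z axes.
In Python, from station import env, effector, solver, viewer, workorder, search_frame, tip_of gives the robot as it stands. Calls block until the motion is done:
- env.reach(position, orientation): joint-space move of the TCP to a pose.
- env.movel(position, frame=None, rate=0.15): straight line of the TCP; frame=None keeps the orientation; rate is the mean speed in m/s.
- env.goto_joints(angles): joint-space move.
- effector.release() and effector.grasp(squeeze=None): open the fingers fully, or close them until they stop; squeeze is the grip in N (None keeps the last).
- env.pause(seconds).
- solver.inverse_kinematics(position, orientation): joint angles nearest the present ones, or None.
- env.sense(): the state.
- viewer.read_camera(name): name is "scene" or "top" or "wrist"; returns (picture, depth): 420x560x3 uint8, red, green, blue; 420x560 float32, m along the optical axis (not along the pixel's ray), 0 where there is no reading.
- viewer.camera_info(name): a dict with "intrinsics" (3x3 intrinsics, pixels), "dist_coeffs" ([k1, k2, p1, p2, k3] as OpenCV has them; the pictures are not rectified), "eye" and "rotation" of the camera in the world; the wrist camera has in their place "T_tool_cam" (4x4, takes a point from camera to tool coordinates, whose origin is the TCP and whose axes are the flange's). Camera axes: x right, y up, looking along -z (the intrinsics and any distortion apply to the point x, -y, -z); pixel columns grow to the right and rows downward; lengths in m; the calibration is good to about 2 mm. A picture is of the moment at which its call begins: read the wrist's pose just before it. camera_info takes no time and is no camera call.
A pose or a line that the arm cannot do raises env.PlanningError and nothing moves.
- workorder.finish_job(): hands the job in; it is judged then, once.
Trained networks look in the newest picture that a camera, given by its name, has taken for a name from the list of things; names that differ only in an ending like _2 or _b are one class to them, and where a whole thing is asked for, a point or a joint stands for the part that bears it (a point fixed in the world has none). Each returns a list of dicts, best first, with "score" (0 to 1); they miss things now and then, are a little off and sometimes report something else, mostly with a low value. They report only what shows in the picture. A call takes as long as a camera call.
- search_frame(camera, name): "at" ([x, y, z] in m, in world coordinates, good to about 4 mm: the middle of the surface that is visible of it).
- tip_of(camera, name): "at" ([x, y, z] in m, in world coordinates, good to about 4 mm: a listed point, or the origin of a listed thing).
The state is a dict: "t": time; "joint_positions": joint angles; "joint_velocities": joint speeds; "tau": joint torques, N m; "ee_pos": TCP position; "tcp_rot": TCP orientation; "wrist_force": force on the tool from outside, world axes, zero at the start; "moment": the same for the moment, N m; "gripper_width": finger opening in m; "grasp_force": force on a finger pad.
Only numpy, scipy, OpenCV 4.12 (cv2) and the standard library are available. Lean on these libraries where they do the work, as an engineer would, in place of code of your own. Each camera call takes 0.05 s, during which the arm holds its last target. There are 200 camera calls.

TASK

Turn the grey filter box's black handwheel anticlockwise (seen from above) until its white pointer stands at the green mark, then swing the blue hood fully open by its bar handle and draw the filter plate straight up out of its slot by the orange tab. Finish while holding the plate in the gripper over the middle of the round white dish, upright and still, its lower edge at least 10 cm above the bench. Leave the wheel at the green mark and the hood open, and do not shift the glue bottle, the tweezers or the green circuit board lying at the right front.

Things in the scene. Friction and masses are not known exactly. Their poses are not given: they have to be found in the camera images.
- filter_box: Grey box fixed to the bench, 190 x 130 x 75 mm. Origin: centre of its underside; x points to the hood's hinge, away from the robot. On its deck (z = 75 mm): the handwheel at x = -60, y = 0; the blue hood over x = 5 to 85, y = -58 to 58. Under the hood the plate's slot, 20 x 95 mm (long along y), centred at x = 45, y = 0. By the wheel's rim a red mark (front left) and a green one (front right).
- wheel (a joint): Handwheel angle in rad: 0 = white pointer at the red mark, grows anticlockwise seen from above, 2.2 = green mark (2.0 to 2.4 counts), stop at 2.8. Starts at 0 to 0.4; 0.12 Nm friction; stays where left. It draws a brass fork on the deck 8 mm per rad towards the robot; below 1.3 rad the fork's prongs hold the plate down.
- wheel_grip (a point): Centre of the handwheel, on its upright axis at half its thickness, 99 mm above the bench. Black ribbed disc of 56 mm diameter, 16 mm thick, its underside 16 mm above the deck and 10 mm above the fork; its top is 32 mm above the deck, where the marks lie; grip it across its diameter from above, at any yaw.
- hood (a joint): Opening angle of the blue hood in rad: 0 shut, 1.75 fully open against its stop (above 1.5 counts as open). Weighs 0.12 kg; falls shut when released below about 0.9 rad, falls open and stays open when released above about 1.15 rad.
- hood_hinge (a point): Middle of the hood's hinge line, which runs along the box's y axis at the hood's rear lower edge (box x = 85, y = 0, z = 76 mm). Opening lifts the hood's front and swings it over the hinge, away from the robot.
- hood_handle (a point): Middle of the hood's steel bar handle: round, 10 mm thick, 70 mm between its two posts, along the box's y axis, 28 mm above the hood's top. Shut, it lies 60 mm in front of the hinge and 64 mm above it. The hood is 36 mm high, 80 mm deep, 116 mm wide, open below.
- filter_plate: White framed filter plate, 16 mm thick (x), 90 mm wide (y), 60 mm high (z), orange tab on top, 0.1 to 0.21 kg. Origin: middle of its lower edge; z up through the tab. Starts upright in the slot, axes parallel to the box's, lower edge 12 mm above the bench, frame top 3 mm below the deck, 2 mm play. Must rise 63 mm to leave the slot.
- filter_tab (a point): Grip point in the orange tab, 78 mm above the plate's lower edge. The tab is 10 mm thick (plate x), 30 mm wide (y), from 60 to 88 mm above the lower edge, so 25 mm of it stands above the deck. The fork's prongs lie 28 to 42 mm either side of its middle, tops 6 mm above the deck.
- dish: Round white shallow dish fixed to the bench, 80 mm across, 14 mm high. Origin: centre of its underside.
- glue_bottle: Small pink glue bottle, 39 x 38 x 120 mm, loose bystander standing left of the box. Origin: centre of its underside.
- tweezers: Steel tweezers, 124 x 14 x 10 mm, loose bystander lying by the front edge of the bench. Origin: centre of its underside.
- pcb_g: Green populated circuit board with wires, 74 x 154 x 16 mm, loose bystander lying at the right near the front edge of the bench. Origin: centre of its underside.

How it is judged:
By the outcome, as a careful person would: the job done as asked, in the order asked, and still so for the second after the job is handed in, while the arm keeps its last pose, push and grip.
It also fails if it takes over 58 s, if anything falls off the work surface, if the arm or the gripper's body presses on something with over 40 N, if the wrist force passes 120 N, or if a joint passes its speed limit or range.

## Working session

There is one attempt and no reset: what is moved stays moved. The work goes in short steps, each a Python script; the robot and the scene stay as the last script left them, time stands still between calls to the robot, and variables do not carry over. Pictures are saved under pics/ and viewed, at most 10 in all, crops included, and the job is handed in when it is done.

```bash
ls; mkdir -p pics; python3 - <<'E'
from station import env, viewer, search_frame, tip_of
import cv2, numpy as np
s=env.sense(); print(s['t'],s['ee_pos'],s['tcp_rot'],s['gripper_width'])
ims=[]
for c in ['scene','top']:
    p,d=viewer.read_camera(c); cv2.imwrite(f'pics/{c}0.png',p[:,:,::-1]); np.save(f'pics/{c}0d.npy',d)
    i=viewer.camera_info(c); print(c,i['eye'],np.round(i['rotation'],3).tolist())
    for n in ['filter_box','wheel_grip','hood_hinge','hood_handle','filter_tab','dish','glue_bottle','tweezers','pcb_g']:
        print(n,[(np.round(r['at'],3).tolist(),round(r['score'],2)) for r in tip_of(c,n)[:2]])
E
```

```text
pics
0.0 [0.24387024 0.60187618 0.21365066] [[-9.26835717e-01  3.75466755e-01 -5.18915128e-04]
 [ 3.75467085e-01  9.26834215e-01 -1.67496634e-03]
 [-1.47945882e-04 -1.74725418e-03 -9.99998463e-01]] 0.09221092018505996
scene [-0.36560577 -0.8582313   1.20121737] [[0.556, 0.612, -0.563], [-0.831, 0.411, -0.374], [0.003, 0.676, 0.737]]
filter_box [([0.499, -0.291, 0.002], 0.86)]
wheel_grip [([0.443, -0.267, 0.101], 0.57)]
hood_hinge [([0.583, -0.318, 0.077], 0.58)]
hood_handle [([0.524, -0.295, 0.146], 0.69)]
filter_tab []
dish [([0.466, -0.451, 0.001], 0.63)]
glue_bottle [([0.45, -0.016, 0.001], 0.82)]
tweezers [([0.361, -0.422, 0.001], 0.58)]
pcb_g [([0.398, -0.62, -0.002], 0.59), ([0.52, -0.297, 0.147], 0.36)]
top [ 0.32086232 -0.30767054  1.02662207] [[-0.019, 0.982, -0.186], [-1.0, -0.021, -0.01], [-0.014, 0.186, 0.982]]
filter_box [([0.502, -0.291, -0.0], 0.85)]
wheel_grip [([0.448, -0.269, 0.102], 0.55), ([0.444, -0.016, -0.0], 0.54)]
hood_hinge []
hood_handle [([0.528, -0.293, 0.14], 0.85), ([0.398, -0.617, 0.002], 0.66)]
filter_tab []
dish [([0.464, -0.447, -0.001], 0.65)]
glue_bottle [([0.444, -0.014, -0.001], 0.77)]
tweezers [([0.363, -0.423, 0.003], 0.37)]
pcb_g [([0.398, -0.618, -0.0], 0.64)]
```

View pics/top0.png

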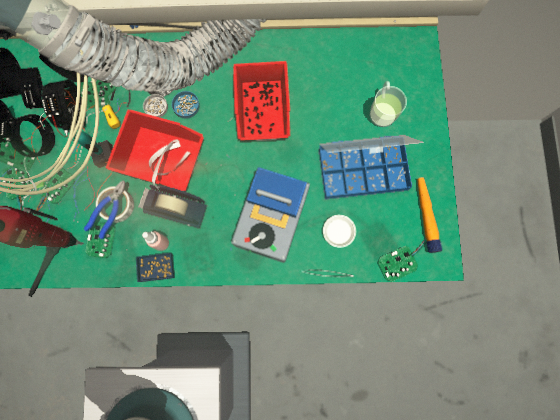

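View pics/scene0.png

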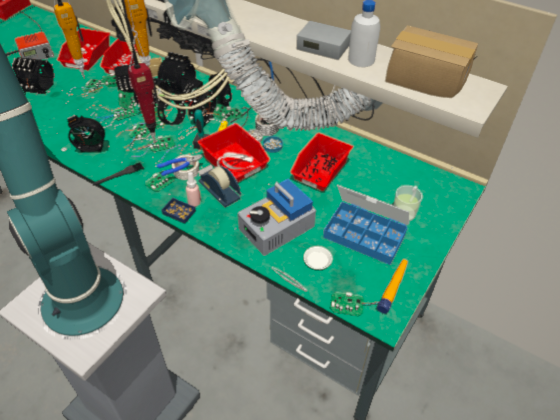

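The top view shows the box at about (270,215), yawed clockwise a little. The wheel is at (262,235) with its pointer at the red mark, lower left. The dish is at (339,231), the bottle at (154,238), the tweezers at (328,272) and the circuit board at (398,263). The hood's rear side is clear. Next I'll check heights along the route and move the wrist camera over the box.

```bash
cat > h.py <<'E'
from station import env, effector, solver, viewer, workorder, search_frame, tip_of
import cv2, numpy as np
def down(yaw):  # tool y axis at yaw in world, z down
    c,s=np.cos(yaw),np.sin(yaw); y=np.array([c,s,0]); z=np.array([0,0,-1.]); return np.column_stack([np.cross(y,z),y,z])
def cloud(cam,d,s=None):
    i=viewer.camera_info(cam); K=np.array(i['intrinsics']); v,u=np.mgrid[:420,:560]
    p=cv2.undistortPoints(np.stack([u,v],-1).reshape(-1,1,2).astype(float),K,np.array(i['dist_coeffs'],float)).reshape(420,560,2)
    P=np.stack([p[...,0]*d,-p[...,1]*d,-d],-1)
    if cam=='wrist':
        T=np.array(i['T_tool_cam']); P=P@T[:3,:3].T+T[:3,3]; return P@s['tcp_rot'].T+s['ee_pos']
    return P@np.array(i['rotation']).T+np.array(i['eye'])
def shot(cam,f=None):
    s=env.sense(); p,d=viewer.read_camera(cam)
    if f: cv2.imwrite(f'pics/{f}.png',p[:,:,::-1])
    W=cloud(cam,d,s); W[d<=0]=np.nan; return p,W
def st(m=''):
    s=env.sense(); print(m,'t%.1f'%s['t'],np.round(s['ee_pos'],4),'F',np.round(s['wrist_force'],1),'M',np.round(s['moment'],2),'w %.4f'%s['gripper_width'],'g %.1f'%s['grasp_force']); return s
E
python3 - <<'E'
from h import *
W=cloud('top',np.load('pics/top0d.npy'))
r=np.hypot(W[...,0],W[...,1]); a=np.arctan2(W[...,1],W[...,0])
for lo in np.arange(-.9,.9,.3):
    print(round(lo,1),[round(float(np.nanmax(np.where((a>lo)&(a<lo+.3)&(r>q)&(r<q+.1),W[...,2],-1))),2) for q in (.3,.4,.5,.6,.7)])
m=(abs(W[...,0]-.5)<.14)&(abs(W[...,1]+.29)<.12)&(W[...,2]>.06)
print(cv2.minAreaRect(W[m][:,:2].astype(np.float32)))
env.movel([.2,.47,.40],rate=.3); st()
R=[down(-.35+np.pi/2+k*np.pi) for k in (0,1)]
for q in R: print(np.round(solver.inverse_kinematics([.45,-.27,.40],q) if solver.inverse_kinematics([.45,-.27,.40],q) is not None else np.nan,2))
E
```

```text
-0.9 [-0.74, 1.03, 0.12, 0.12, 0.16]
-0.6 [0.01, 0.11, 0.15, 0.15, 0.16]
-0.3 [0.02, 0.12, 0.09, 0.08, 0.32]
-0.0 [0.45, 0.48, 0.37, 0.27, 0.46]
0.3 [0.0, 0.05, 0.37, 0.03, 0.13]
0.6 [-0.74, 0.01, 0.01, 0.0, 0.01]
((0.4987475275993347, -0.28867802023887634), (0.13028240203857422, 0.1892189085483551), 70.92765045166016)
 t1.9 [0.1999 0.47   0.3986] F [-0.3 -0.1 -0.6] M [ 0.03 -0.05  0.02] w 0.0918 g 0.0
[ 0.49  0.12 -0.01  1.65  0.    1.37  1.7 ]
[ 0.27  0.11  0.23  1.67 -0.03  1.37 -1.42]
```

```bash
python3 - <<'E'
from h import *
W=cloud('top',np.load('pics/top0d.npy'))
r=np.hypot(W[...,0],W[...,1]); a=np.arctan2(W[...,1],W[...,0])
m=(r<.7)&(r>.3)&(W[...,2]>.15)&(abs(a)<.9)
n,l,s,c=cv2.connectedComponentsWithStats(m.astype(np.uint8))
for i in range(1,n):
    Q=W[l==i]; print(s[i].tolist(),np.round(Q.min(0),2),np.round(Q.max(0),2))
E
```

```text
[26, 0, 1, 1, 1] [ 0.32 -0.31  1.03] [ 0.32 -0.31  1.03]
[170, 0, 1, 1, 1] [ 0.32 -0.31  1.03] [ 0.32 -0.31  1.03]
[260, 1, 1, 1, 1] [ 0.32 -0.31  1.03] [ 0.32 -0.31  1.03]
[388, 1, 1, 1, 1] [ 0.32 -0.31  1.03] [ 0.32 -0.31  1.03]
[434, 1, 1, 1, 1] [ 0.32 -0.31  1.03] [ 0.32 -0.31  1.03]
[517, 0, 1, 1, 1] [ 0.32 -0.31  1.03] [ 0.32 -0.31  1.03]
[524, 0, 1, 1, 1] [ 0.32 -0.31  1.03] [ 0.32 -0.31  1.03]
[133, 2, 1, 1, 1] [ 0.32 -0.31  1.03] [ 0.32 -0.31  1.03]
[146, 3, 1, 1, 1] [ 0.32 -0.31  1.03] [ 0.32 -0.31  1.03]
[211, 3, 1, 1, 1] [ 0.32 -0.31  1.03] [ 0.32 -0.31  1.03]
[425, 3, 1, 1, 1] [ 0.32 -0.31  1.03] [ 0.32 -0.31  1.03]
[548, 2, 1, 1, 1] [ 0.32 -0.31  1.03] [ 0.32 -0.31  1.03]
[19, 4, 1, 1, 1] [ 0.32 -0.31  1.03] [ 0.32 -0.31  1.03]
[26, 4, 1, 1, 1] [ 0.32 -0.31  1.03] [ 0.32 -0.31  1.03]
[230, 5, 1, 1, 1] [ 0.32 -0.31  1.03] [ 0.32 -0.31  1.03]
[26, 7, 1, 1, 1] [ 0.32 -0.31  1.03] [ 0.32 -0.31  1.03]
[200, 7, 1, 1, 1] [ 0.32 -0.31  1.03] [ 0.32 -0.31  1.03]
[146, 9, 1, 1, 1] [ 0.32 -0.31  1.03] [ 0.32 -0.31  1.03]
[444, 8, 1, 1, 1] [ 0.32 -0.31  1.03] [ 0.32 -0.31  1.03]
[1
[... 28230 characters left out ...]
] [ 0.32 -0.31  1.03] [ 0.32 -0.31  1.03]
[69, 414, 1, 1, 1] [ 0.32 -0.31  1.03] [ 0.32 -0.31  1.03]
[184, 414, 1, 1, 1] [ 0.32 -0.31  1.03] [ 0.32 -0.31  1.03]
[196, 414, 1, 1, 1] [ 0.32 -0.31  1.03] [ 0.32 -0.31  1.03]
[212, 415, 1, 2, 2] [ 0.32 -0.31  1.03] [ 0.32 -0.31  1.03]
[463, 415, 1, 1, 1] [ 0.32 -0.31  1.03] [ 0.32 -0.31  1.03]
[125, 416, 1, 1, 1] [ 0.32 -0.31  1.03] [ 0.32 -0.31  1.03]
[180, 417, 1, 1, 1] [ 0.32 -0.31  1.03] [ 0.32 -0.31  1.03]
[291, 416, 1, 1, 1] [ 0.32 -0.31  1.03] [ 0.32 -0.31  1.03]
[538, 417, 1, 1, 1] [ 0.32 -0.31  1.03] [ 0.32 -0.31  1.03]
[144, 418, 1, 1, 1] [ 0.32 -0.31  1.03] [ 0.32 -0.31  1.03]
[508, 419, 1, 1, 1] [ 0.32 -0.31  1.03] [ 0.32 -0.31  1.03]
```

```bash
python3 - <<'E'
from h import *
d=np.load('pics/top0d.npy'); W=cloud('top',d); W[d<=.05]=np.nan
d=cv2.medianBlur(d,5)
r=np.hypot(W[...,0],W[...,1])
m=(r<.75)&(r>.25)&(W[...,2]>.17)&(W[...,0]>.1)
n,l,s,c=cv2.connectedComponentsWithStats(m.astype(np.uint8))
for i in range(1,n):
    if s[i][4]<8: continue
    Q=W[l==i]; print(s[i].tolist(),np.round(Q.min(0),2),np.round(Q.max(0),2),'rmin',np.hypot(Q[:,0],Q[:,1]).min().round(2))
E
```

```text
[76, 43, 6, 4, 15] [0.75 0.03 0.37] [0.75 0.04 0.38] rmin 0.75
[0, 46, 134, 149, 3430] [ 0.49 -0.02  0.23] [0.75 0.16 0.38] rmin 0.51
[126, 82, 18, 9, 81] [ 0.74 -0.03  0.21] [0.75 0.01 0.24] rmin 0.74
[0, 206, 84, 43, 2285] [0.39 0.05 0.21] [0.45 0.09 0.48] rmin 0.4
```

```bash
python3 - <<'E'
from h import *
d=np.load('pics/scene0d.npy'); W=cloud('scene',d); W[d<=.05]=np.nan
for z in np.arange(.1,1.1,.1):
    r=np.hypot(W[...,0],W[...,1]);a=np.arctan2(W[...,1],W[...,0]); out=[]
    for lo in np.arange(-.8,1.3,.15):
        m=(W[...,2]>z)&(W[...,2]<z+.1)&(a>lo)&(a<lo+.15)&(r>.2)&(W[...,0]>.15)
        out.append((round(lo,2),round(float(np.percentile(r[m],3)),2)) if m.sum()>8 else (round(lo,2),'-'))
    print(round(z,1),*[f'{a}:{b}' for a,b in out])
p=cv2.imread('pics/scene0.png'); cv2.imwrite('pics/crop1.png',cv2.resize(p[0:230,0:280],(800,657))[:600])
E
```

```text
0.1 -0.8:0.8 -0.65:0.51 -0.5:0.58 -0.35:0.9 -0.2:0.77 -0.05:0.45 0.1:0.67 0.25:0.77 0.4:0.77 0.55:0.89 0.7:0.6 0.85:0.62 1.0:1.01 1.15:- 1.3:-
0.2 -0.8:1.33 -0.65:1.25 -0.5:- -0.35:0.99 -0.2:0.76 -0.05:0.65 0.1:0.41 0.25:0.87 0.4:0.92 0.55:1.09 0.7:0.77 0.85:- 1.0:- 1.15:- 1.3:-
0.3 -0.8:1.05 -0.65:0.97 -0.5:0.89 -0.35:0.85 -0.2:0.84 -0.05:0.74 0.1:0.41 0.25:0.54 0.4:0.62 0.55:1.02 0.7:0.77 0.85:- 1.0:- 1.15:- 1.3:-
0.4 -0.8:1.33 -0.65:1.0 -0.5:0.96 -0.35:0.93 -0.2:0.89 -0.05:0.75 0.1:0.4 0.25:0.55 0.4:0.55 0.55:- 0.7:0.77 0.85:- 1.0:- 1.15:- 1.3:-
0.5 -0.8:- -0.65:1.2 -0.5:1.12 -0.35:0.96 -0.2:- -0.05:- 0.1:0.42 0.25:0.6 0.4:0.56 0.55:- 0.7:- 0.85:- 1.0:- 1.15:- 1.3:-
0.6 -0.8:- -0.65:1.28 -0.5:- -0.35:- -0.2:- -0.05:- 0.1:0.43 0.25:- 0.4:- 0.55:- 0.7:- 0.85:- 1.0:- 1.15:- 1.3:-
0.7 -0.8:- -0.65:- -0.5:- -0.35:- -0.2:- -0.05:- 0.1:- 0.25:- 0.4:- 0.55:- 0.7:- 0.85:- 1.0:- 1.15:- 1.3:-
0.8 -0.8:- -0.65:- -0.5:- -0.35:- -0.2:- -0.05:- 0.1:- 0.25:- 0.4:- 0.55:- 0.7:- 0.85:- 1.0:- 1.15:- 1.3:-
0.9 -0.8:- -0.65:- -0.5:- -0.35:- -0.2:- -0.05:- 0.1:- 0.25:- 0.4:- 0.55:- 0.7:- 0.85:- 1.0:- 1.15:- 1.3:-
1.0 -0.8:- -0.65:- -0.5:- -0.35:- -0.2:- -0.05:- 0.1:- 0.25:- 0.4:- 0.55:- 0.7:- 0.85:- 1.0:- 1.15:- 1.3:-
```

View pics/crop1.png

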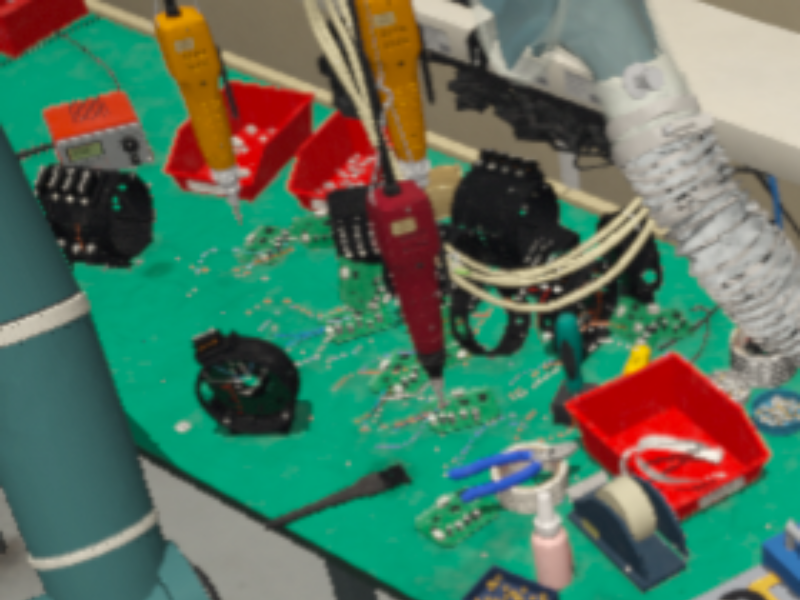

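The crop shows tools hanging over the route: a red one at crop (410,260), about 0.41 m out at azimuth 0.15, and two orange ones further out. I must tuck the arm in to swing past. I'll search for tucked poses.

```bash
python3 - <<'E'
from h import *
s=st(); print(np.round(s['joint_positions'],3))
def Rt(az,tilt):  # tool y tangential; tilt>0 leans fingers inward
    rad=np.array([np.cos(az),np.sin(az),0]); tan=np.array([-np.sin(az),np.cos(az),0])
    z=np.array([0,0,-1])*np.cos(tilt)-rad*np.sin(tilt); y=tan; return np.column_stack([np.cross(y,z),y,z])
for az in (1.0,):
  for tilt in (0,.3,.6):
    for r in (.16,.2,.24,.28,.32):
        o=[]
        for z in (.3,.4,.5,.6):
            q=None
            for sg in (1,-1):
                R=Rt(az,tilt); R=R if sg>0 else R@np.diag([-1,-1,1.])
                q=solver.inverse_kinematics([r*np.cos(az),r*np.sin(az),z],R)
                if q is not None: break
            o.append('-' if q is None else str(np.round(q,1).tolist()))
        print(tilt,r,o)
E
```

```text
t1.9 [0.1999 0.47   0.3986] F [-0.3 -0.1 -0.6] M [ 0.03 -0.05  0.02] w 0.0918 g 0.0
[-1.216  0.093 -0.019  1.683  0.002  1.368 -0.05 ]
0 0.16 ['-', '-', '-', '-']
0 0.2 ['-', '-', '-', '-']
0 0.24 ['-', '-', '-', '-']
0 0.28 ['-', '-', '-', '-']
0 0.32 ['[-1.1, -0.2, 0.0, 2.2, 0.0, 1.2, 1.5]', '[-1.1, -0.3, 0.0, 2.0, 0.0, 1.4, 1.5]', '[-1.2, -0.3, 0.0, 1.8, 0.0, 1.6, 1.4]', '[-1.2, -0.3, 0.0, 1.6, 0.0, 1.8, 1.4]']
0.3 0.16 ['-', '-', '-', '-']
0.3 0.2 ['[-1.1, -0.3, 0.0, 2.3, -0.0, 1.4, 1.5]', '-', '-', '-']
0.3 0.24 ['[-1.1, -0.2, 0.0, 2.2, -0.0, 1.4, 1.5]', '[-1.1, -0.2, 0.0, 2.0, -0.0, 1.7, 1.5]', '-', '-']
0.3 0.28 ['[-1.1, -0.1, 0.0, 2.1, -0.0, 1.4, 1.5]', '[-1.1, -0.2, 0.0, 2.0, -0.0, 1.6, 1.5]', '-', '-']
0.3 0.32 ['[-1.1, -0.0, -0.0, 2.0, -0.0, 1.4, 1.5]', '[-1.1, -0.1, 0.0, 1.9, -0.0, 1.6, 1.5]', '-', '-']
0.6 0.16 ['[-1.1, -0.1, 0.0, 2.2, -0.1, 1.6, 1.5]', '-', '-', '-']
0.6 0.2 ['[-1.1, -0.0, -0.0, 2.2, -0.0, 1.6, 1.5]', '-', '-', '-']
0.6 0.24 ['[-1.1, 0.1, -0.0, 2.1, -0.0, 1.6, 1.5]', '[-1.1, -0.0, 0.0, 1.9, -0.0, 1.8, 1.5]', '-', '-']
0.6 0.28 ['[-1.1, 0.1, -0.0, 2.0, -0.0, 1.6, 1.5]', '[-1.1, 0.0, 0.0, 1.9, -0.0, 1.8, 1.5]', '-', '-']
0.6 0.32 ['[-1.1, 0.2, -0.0, 1.9, -0.0, 1.6, 1.5]', '-', '-', '-']
```

```bash
python3 - <<'E'
from h import *
print(np.round(viewer.camera_info('wrist')['T_tool_cam'],3).tolist())
env.goto_joints([-1.216,-.3,0,2.42,0,1.02,-1.57]); st()
env.goto_joints([.55,-.3,0,2.42,0,1.02,-1.57]); st()
yaw=-.333+.576-np.pi
env.reach([.44,-.27,.30],down(yaw)); s=st(); print(np.round(s['joint_positions'],2))
p,W=shot('wrist','w1'); np.save('pics/w1W.npy',W)
for n in ['filter_box','wheel_grip','hood_handle','hood_hinge']: print(n,[(np.round(r['at'],4).tolist(),round(r['score'],2)) for r in tip_of('wrist',n)[:2]])
E
```

```text
[[-0.001, 0.97, 0.244, 0.068], [1.0, 0.0, 0.002, 0.001], [0.001, 0.244, -0.97, -0.17], [0.0, 0.0, 0.0, 1.0]]
 t3.3 [0.1183 0.2232 0.227 ] F [0.7 0.8 0.3] M [-0.11  0.1   0.01] w 0.0921 g 0.0
 t5.2 [ 0.1957 -0.1587  0.2269] F [-0.6  0.6 -0.2] M [0.04 0.18 0.  ] w 0.0919 g 0.0
 t6.2 [ 0.4393 -0.2693  0.2996] F [-0.2 -0.1 -0. ] M [0.11 0.11 0.03] w 0.0924 g 0.0
[ 0.61  0.17 -0.15  1.82  0.03  1.16 -2.44]
filter_box [([0.5001, -0.2853, 0.0004], 0.78)]
wheel_grip [([0.4479, -0.2672, 0.097], 0.76)]
hood_handle [([0.5236, -0.2978, 0.1378], 0.56)]
hood_hinge [([0.4444, -0.2672, 0.0962], 0.29)]
```

View pics/w1.png

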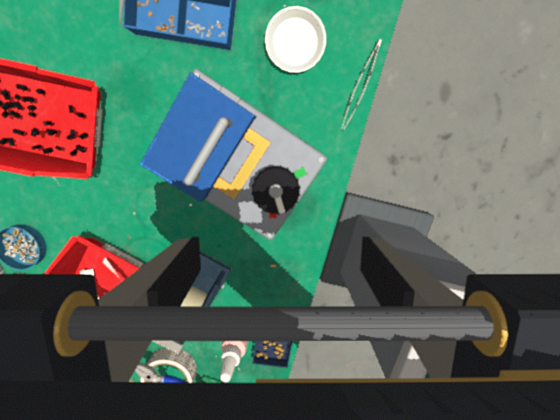

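The wrist view shows the wheel at (275,189), with the pointer tip at (281,211) next to the red mark at (273,214). The green mark is at (300,172). The dish is at (296,40), and the fork and hood look undisturbed. Next I compute the wheel geometry from the depth.

```bash
python3 - <<'E'
from h import *
W=np.load('pics/w1W.npy'); p=cv2.imread('pics/w1.png')[:,:,::-1]; h=cv2.cvtColor(p,cv2.COLOR_RGB2HSV)
v,u=np.mgrid[:420,:560]; box=(u>140)&(u<330)&(v>70)&(v<240)
m=box&(W[...,2]>.06)
rc=cv2.minAreaRect(W[m][:,:2].astype(np.float32)); print(rc)
near=(np.hypot(u-275,v-189)<40)
wt=near&(abs(W[...,2]-.107)<.008)
(c,r)=cv2.minEnclosingCircle(W[wt][:,:2].astype(np.float32)); print('wheel',c,r,np.nanmedian(W[wt],0))
ch=cv2.convexHull(W[wt][:,:2].astype(np.float32)); print('ell',cv2.fitEllipse(ch))
bx=np.array([np.cos(-.333),np.sin(-.333)])
print('predicted wheel',np.array([.4987,-.2887])-.06*bx)
C=np.array(c)
for n,mk in dict(red=near&((h[...,0]<8)|(h[...,0]>172))&(h[...,1]>150),green=near&(abs(h[...,0]-60)<15)&(h[...,1]>120)&(np.hypot(u-300,v-172)<10),ptr=near&(h[...,1]<70)&(h[...,2]>140)&(np.hypot(u-275,v-189)<24)).items():
    mk=mk&np.isfinite(W[...,0]); q=np.nanmedian(W[mk],0); d=q[:2]-C; print(n,mk.sum(),np.round(q,4),'px',u[mk].mean().round(1),v[mk].mean().round(1),'boxdeg',np.degrees(np.arctan2(d[1],d[0])+.333)%360,np.hypot(*d))
E
```

```text
((0.5014431476593018, -0.2877451777458191), (0.12893171608448029, 0.19029048085212708), 70.51618194580078)
wheel (0.4451048970222473, -0.2682744264602661) 0.02877023071050644 [ 0.44530471 -0.26907668  0.10709976]
ell ((0.44508081674575806, -0.26809561252593994), (0.05603822320699692, 0.05657513067126274), 124.99701690673828)
predicted wheel [ 0.44199604 -0.26908722]
red 32 [ 0.4405 -0.2306  0.0766] px 272.7 214.9 boxdeg 115.98191574274128 0.03796479894924241
green 75 [ 0.421  -0.2913  0.0768] px 299.5 172.7 boxdeg 242.73086592204942 0.03333402913558245
ptr 92 [ 0.438  -0.2547  0.1088] px 278.8 201.0 boxdeg 136.79259851642254 0.015355154649198987
```

```bash
python3 - <<'E'
from h import *
C=[.4450,-.2682]; yaw=-.337+.6-np.pi
env.reach(C+[.16],down(yaw)); env.movel(C+[.087],rate=.12); st()
effector.grasp(40); s=st(); q=np.array(s['joint_positions']); print(q.round(2))
for k in (.95,1.88):
    g=q.copy(); g[6]+=k; env.goto_joints(g); st()
effector.release(); env.movel(C+[.17],rate=.2); st()
a=-.337; env.reach([.42,-.26,.30],down(-.337-np.pi/2)); print(np.round(st()['joint_positions'],2))
p,W=shot('wrist','w2'); np.save('pics/w2W.npy',W)
E
```

```text
t7.8 [ 0.4458 -0.2686  0.0879] F [ 0.1  0.7 -0.3] M [0.09 0.11 0.03] w 0.0918 g 0.0
 t8.5 [ 0.4447 -0.2683  0.0871] F [-0.8 -0.4  3.2] M [-0.04  0.52  0.11] w 0.0553 g 40.0
[ 0.59  0.43 -0.13  2.01  0.09  0.7  -2.48]
 t9.4 [ 0.4449 -0.2681  0.0871] F [-0.8  0.6  1.8] M [0.13 0.18 0.07] w 0.0549 g 40.0
 t10.3 [ 0.4449 -0.2679  0.0872] F [-0.3  1.8  1.7] M [0.5  0.07 0.07] w 0.0552 g 40.0
 t11.6 [ 0.4445 -0.268   0.1695] F [ 0.6  0.7 -1. ] M [-0.    0.19 -0.04] w 0.0920 g 0.0
 t12.4 [ 0.4195 -0.2596  0.2983] F [-1.2  0.2 -0.2] M [0.06 0.14 0.  ] w 0.0916 g 0.0
[ 0.48  0.12  0.01  1.88 -0.    1.15 -1.42]
```

View pics/w2.png

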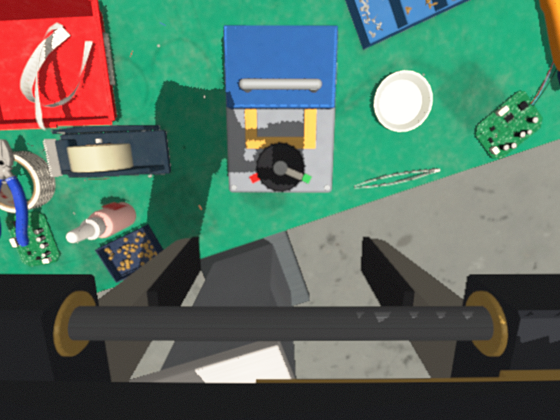

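The pointer now runs from (280,167) to (303,178), right at the green mark at (306,178). I'll confirm that numerically. Then I open the hood by pushing the bar along its arc with closed fingers, because opening the gripper inside the bar's gap could drive the hood shut again.

```bash
cat >> h.py <<'E'
O=np.array([.5014,-.2878]); YAW=-.337; BX=np.array([np.cos(YAW),np.sin(YAW)]); BY=np.array([-BX[1],BX[0]])
def b2w(x,y,z): return np.r_[O+x*BX+y*BY,z]
def tilted(t): # tool y along -box y, tool z leaning back to the robot by t
    y=-np.r_[BY,0]; z=np.r_[-np.sin(t)*BX,-np.cos(t)]; return np.column_stack([np.cross(y,z),y,z])
E
python3 - <<'E'
from h import *
W=np.load('pics/w2W.npy'); p=cv2.imread('pics/w2.png')[:,:,::-1]; h=cv2.cvtColor(p,cv2.COLOR_RGB2HSV); v,u=np.mgrid[:420,:560]
wt=(np.hypot(u-280,v-167)<30)&(abs(W[...,2]-.107)<.008); c,r=cv2.minEnclosingCircle(W[wt][:,:2].astype(np.float32)); print('wheel',c,r)
mk=(h[...,1]<70)&(h[...,2]>140)&(np.hypot(u-280,v-167)<26)&(W[...,2]>.1); q=np.nanmedian(W[mk],0)[:2]-np.array(c); a=np.arctan2(q[1],q[0])-YAW; ang=(np.degrees(a)%360-117)/57.3; print('ptr',mk.sum(),ang)
bar=(W[...,2]>.13)&(u>235)&(u<330)&(v>70)&(v<100); L=(W[bar][:,:2]-O); print('bar box',np.nanmedian(L@BX),(L@BY).min(),(L@BY).max(),np.nanmax(W[bar][:,2]))
m=(u>215)&(u<345)&(v>15)&(v<200)&(W[...,2]>.06); print(cv2.minAreaRect(W[m][:,:2].astype(np.float32)))
R=tilted(0); s=env.sense(); print(np.round(s['tcp_rot']-R,2).tolist())
for th in (0,.6,1,1.35):
  for t in (0,.2,.4):
    al=np.radians(133.2)-th; q=solver.inverse_kinematics(b2w(.085+.0877*np.cos(al)-.015,0,.076+.0877*np.sin(al)),tilted(t)); print(th,t,None if q is None else np.round(q,2).tolist())
E
```

```text
wheel (0.44573140144348145, -0.26784947514533997) 0.02892020344734192
ptr 88 2.2751387275093107
bar box 0.024493767554502163 -0.03881628266036782 0.03921263764971425 0.14779883800506496
((0.5005291700363159, -0.2873133420944214), (0.13044226169586182, 0.18457122147083282), 70.70951080322266)
[[0.0, 0.0, -0.0], [0.0, -0.0, 0.0], [-0.0, -0.0, 0.0]]
0 0 [0.46, 0.45, 0.0, 1.82, -0.0, 0.87, -1.45]
0 0.2 [0.44, 0.56, 0.01, 1.66, 0.02, 1.12, -1.47]
0 0.4 [0.44, 0.67, 0.01, 1.5, 0.04, 1.36, -1.48]
0.6 0 [0.45, 0.49, 0.0, 1.69, -0.0, 0.96, -1.45]
0.6 0.2 [0.44, 0.6, 0.01, 1.52, 0.02, 1.22, -1.47]
0.6 0.4 [0.43, 0.73, 0.0, 1.35, 0.03, 1.46, -1.48]
1 0 [0.44, 0.55, 0.0, 1.6, -0.0, 0.99, -1.46]
1 0.2 [0.43, 0.66, 0.01, 1.42, 0.02, 1.26, -1.48]
1 0.4 [0.43, 0.79, 0.01, 1.23, 0.03, 1.51, -1.49]
1.35 0 [0.44, 0.61, 0.01, 1.53, -0.0, 1.0, -1.46]
1.35 0.2 [0.43, 0.72, 0.01, 1.34, 0.02, 1.27, -1.48]
1.35 0.4 [0.42, 0.85, 0.01, 1.15, 0.03, 1.54, -1.49]
```

```bash
python3 - <<'E'
from h import *
effector.grasp(10)
def P(th,t,d=.006,gap=0):
    al=np.radians(133.2)-th; bar=np.array([.085+.0877*np.cos(al),.076+.0877*np.sin(al)])
    nf=np.array([np.cos(t),-np.sin(t)]); zt=np.array([-np.sin(t),-np.cos(t)])
    q=bar-(.015+gap)*nf+d*zt; return b2w(q[0],0,q[1])
env.reach(P(0,0,-.05,.015),tilted(0)); env.movel(P(0,0,.007,.012),tilted(0),rate=.15); st('pre')
for th in (0.,.15,.35,.55,.75,.95,1.15,1.3,1.4):
    t=min(.4,max(0,(th-.1)*.45))
    env.movel(P(th,t,.006,-.002),tilted(t),rate=.1); s=st(f'{th}')
    if np.linalg.norm(s['wrist_force'])>20: break
p,W=shot('scene','s3')
cv2.imwrite('pics/s3c.png',cv2.resize(cv2.imread('pics/s3.png')[140:300,190:430],(720,480)))
E
```

```text
pre t14.9 [ 0.5    -0.2876  0.1345] F [ 0.3 -0.5  0.7] M [0.05 0.11 0.02] w 0.0005 g 0.0
0.0 t15.2 [ 0.5134 -0.2923  0.1351] F [-0.9 -0.5 -0.9] M [-0.02  0.3   0.01] w 0.0006 g 0.3
0.15 t15.5 [ 0.5227 -0.2952  0.1429] F [-1.3  0.6  1.2] M [ 0.    0.31 -0.03] w 0.0008 g 0.4
0.35 t15.8 [ 0.5363 -0.2997  0.1514] F [-0.4  0.4 -0.4] M [ 0.07  0.05 -0.01] w 0.0006 g 0.1
0.55 t16.1 [ 0.551  -0.3051  0.1576] F [-0.4 -0.4 -0.6] M [-0.01 -0.01 -0.02] w 0.0005 g 0.0
0.75 t16.5 [ 0.5671 -0.3108  0.1608] F [1.  0.5 0.1] M [-0.04 -0.06 -0.01] w 0.0005 g 0.0
0.95 t16.8 [ 0.5833 -0.3166  0.1606] F [0.6 0.5 1.3] M [-0.08 -0.22  0.02] w 0.0004 g 0.0
1.15 t17.1 [ 0.5992 -0.3222  0.1566] F [-0.9  0.2 -1. ] M [-0.06 -0.27 -0.02] w 0.0005 g 0.1
1.3 t17.4 [ 0.6106 -0.3261  0.1505] F [ 0.1  0.4 -0.4] M [-0.13 -0.26 -0.01] w 0.0007 g 0.2
1.4 t17.6 [ 0.6177 -0.3285  0.1454] F [ 0.8 -0.5 -0.7] M [-0.1  -0.31  0.02] w 0.0002 g 0.2
```

View pics/s3c.png

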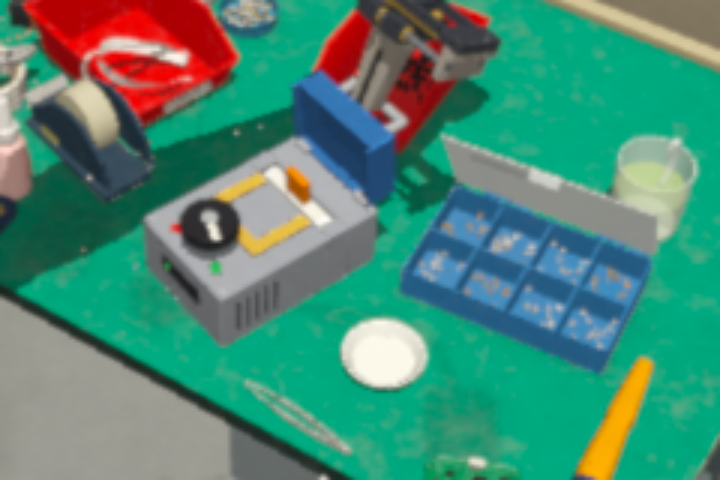

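The hood stands open at crop (345,130), the orange tab is exposed at (298,183), and the pointer is at green. I back the fingers out along the tool axis and look at the tab from above.

```bash
python3 - <<'E'
from h import *
s=env.sense(); zt=np.array(s['tcp_rot'])[:,2]
env.movel(s['ee_pos']-zt*.09,rate=.15); s=st()
effector.release()
env.reach(b2w(.0,0,.27),tilted(0)); st()
p,W=shot('wrist','w4'); np.save('pics/w4W.npy',W)
h=cv2.cvtColor(p,cv2.COLOR_RGB2HSV)
L=np.stack([(W[...,:2]-O)@BX,(W[...,:2]-O)@BY,W[...,2]],-1)
m=(abs(h[...,0]-12)<7)&(h[...,1]>170)&(abs(L[...,0]-.045)<.03)&(abs(L[...,1])<.025)&(L[...,2]>.085)
print('tab',m.sum(),np.nanmin(L[m],0),np.nanmax(L[m],0),np.nanmedian(L[m],0))
d=(h[...,1]<60)&(h[...,2]>150)&(W[...,2]<.04)&(np.hypot(W[...,0]-.465,W[...,1]+.449)<.055)
print('dish',d.sum(),cv2.minEnclosingCircle(W[d][:,:2].astype(np.float32)))
for n in ['filter_tab','dish','hood_handle']: print(n,[(np.round(r['at'],4).tolist(),round(r['score'],2)) for r in tip_of('wrist',n)[:2]])
print('tab expected',b2w(.045,0,.09))
E
```

```text
t18.4 [ 0.6502 -0.3399  0.2277] F [ 0.5 -0.1  0.2] M [-0.09 -0.14 -0.01] w 0.0007 g 0.0
 t20.6 [ 0.502  -0.2881  0.271 ] F [ 0.5  0.3 -0. ] M [ 0.06  0.1  -0.01] w 0.0918 g 0.0
tab 195 [ 0.04200399 -0.01190298  0.09024124] [0.04999641 0.01353698 0.1024331 ] [0.04626212 0.00082386 0.1003512 ]
dish 2810 ((0.4645393490791321, -0.45611071586608887), 0.044343411922454834)
filter_tab [([0.5484, -0.3012, 0.0872], 0.7)]
dish [([0.4644, -0.4548, -0.0004], 0.83)]
hood_handle [([0.6483, -0.3409, 0.1216], 0.62)]
tab expected [ 0.54386879 -0.30267958  0.09      ]
```

View pics/w4.png

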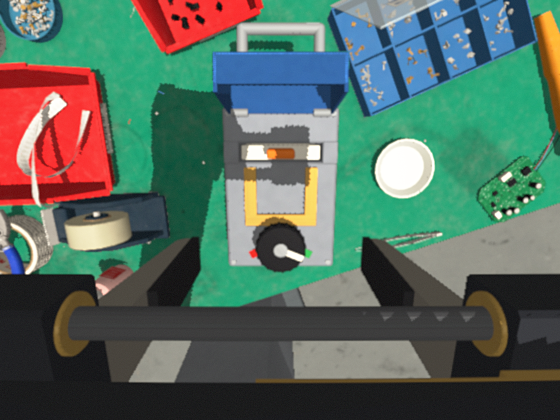

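The hood is fully open (handle at the predicted 1.75 rad spot). The tab is at (280,154), in the slot and clear of the prongs, which end around v=168. The pointer is at green (292,254), and the dish is at (404,167). The tab measures (45.5, 0.5) mm in the box frame. I grip it across its width, because the hood leaves no room for open fingers along x, and draw the plate up.

```bash
python3 - <<'E'
from h import *
W=np.load('pics/w4W.npy'); h=cv2.cvtColor(cv2.imread('pics/w4.png'),cv2.COLOR_BGR2HSV)
d=((h[...,1]<60)&(h[...,2]>150)).astype(np.uint8); d[:, :360]=0; d[:,450:]=0; d[:125]=0; d[215:]=0
n,l,s,c=cv2.connectedComponentsWithStats(d); k=1+np.argmax(s[1:,4]); e=cv2.fitEllipse(cv2.convexHull(np.argwhere(l==k)[:,::-1].astype(np.int32)))
Q=W[l==k]; Q=Q[np.isfinite(Q[:,0])]; print('dish',s[k],e,np.median(Q,0),cv2.fitEllipse(cv2.convexHull(Q[:,:2].astype(np.float32))))
env.movel(b2w(.0455,.0005,.16),rate=.2)
env.movel(b2w(.0455,.0005,.081),rate=.1); st('down')
effector.grasp(40); st('grip')
env.movel(b2w(.0455,.0005,.096),rate=.05); st('15mm')
s=env.sense()
if np.linalg.norm(s['wrist_force'])<15:
    env.movel(b2w(.0455,.0005,.23),rate=.09); st('up')
shot('scene','s5'); cv2.imwrite('pics/s5c.png',cv2.resize(cv2.imread('pics/s5.png')[140:300,190:430],(720,480)))
E
```

```text
dish [ 375  138   60   60 2813] ((404.3337097167969, 167.9111328125), (57.176239013671875, 62.33985137939453), 45.546104431152344) [ 0.46411739 -0.45448321  0.00455823] ((0.4629135727882385, -0.4549825191497803), (0.08177615702152252, 0.08685663342475891), 144.29612731933594)
down t22.5 [ 0.545  -0.3026  0.0816] F [-0.5  0.2 -0.2] M [0.05 0.13 0.03] w 0.0923 g 0.0
grip t23.5 [ 0.5444 -0.3025  0.081 ] F [-0.1 -0.9 -0.8] M [-0.09  0.13  0.02] w 0.0292 g 40.0
15mm t23.9 [ 0.5448 -0.3025  0.0965] F [ 0.1  0.1 -2.4] M [0.03 0.12 0.06] w 0.0295 g 40.0
up t25.6 [ 0.5442 -0.3022  0.2293] F [ 0.5 -0.1 -1.8] M [ 0.02  0.18 -0.03] w 0.0296 g 40.0
```

View pics/s5c.png

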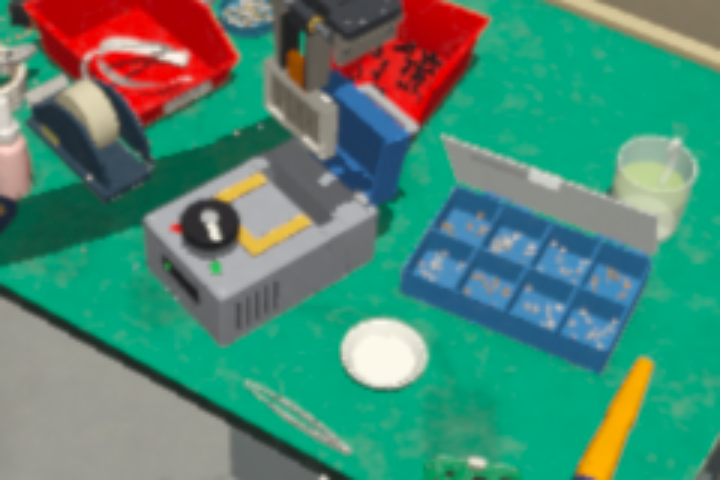

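The plate is out and upright at crop (300,105), with the hood open and the wheel at green. Next I carry it over the dish.

```bash
python3 - <<'E'
from h import *
env.movel([.4645,-.453,.222],rate=.1); env.pause(1); st()
shot('scene','s6'); 
for c in('scene','top'):
    p,W=shot(c)
    for n in ['filter_plate','wheel_grip','hood_handle','dish','glue_bottle','tweezers','pcb_g']: print(c,n,[(np.round(r['at'],3).tolist(),round(r['score'],2)) for r in tip_of(c,n)[:1]])
a=cv2.resize(cv2.imread('pics/s6.png')[140:320,190:430],(780,585)); cv2.imwrite('pics/s6c.png',a)
E
```

```text
t28.5 [ 0.4645 -0.453   0.222 ] F [ 0.2 -0.1 -1.2] M [ 0.05  0.11 -0.  ] w 0.0295 g 40.0
scene filter_plate [([0.466, -0.452, 0.156], 0.69)]
scene wheel_grip [([0.499, -0.29, 0.002], 0.58)]
scene hood_handle [([0.648, -0.34, 0.125], 0.73)]
scene dish []
scene glue_bottle [([0.445, -0.014, -0.001], 0.58)]
scene tweezers [([0.362, -0.42, 0.001], 0.68)]
scene pcb_g [([0.395, -0.621, 0.004], 0.78)]
top filter_plate []
top wheel_grip [([0.447, -0.272, 0.102], 0.89)]
top hood_handle [([0.654, -0.339, 0.125], 0.76)]
top dish []
top glue_bottle [([0.443, -0.015, -0.003], 0.78)]
top tweezers []
top pcb_g [([0.396, -0.617, 0.002], 0.72)]
```

View pics/s6c.png

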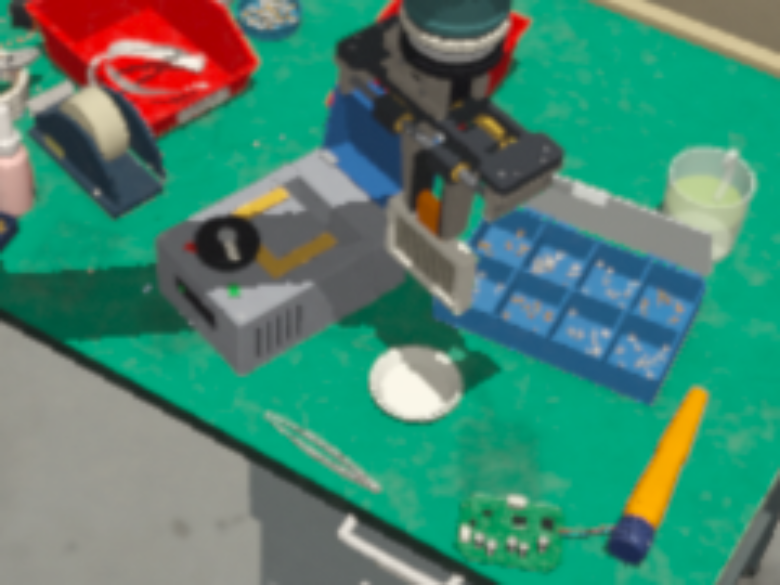

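The plate hangs upright at crop (430,250), at (0.466,-0.452) with its lower edge near 0.155 m. The hood is open, the pointer is at green (233,290), and the bystanders haven't moved.

```bash
python3 -c "
from station import workorder; print(workorder.finish_job())"
```

```text
the job is handed in; nothing more can be done
None
```

The job is handed in: the handwheel is at the green mark, the hood is fully open, and the plate is held upright and still over the dish with its lower edge about 15 cm up; the bottle, tweezers and circuit board were not moved, and it took about 29 s of the 58 s allowed.

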